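Turn round the kiln-furniture grinder

TASK

Throw the grinder's lever fully over to stop, then collect every cleaned dog-bone support from the catch tray and lay them in the grey tote, lying down, and slide the loose slab on the infeed deck back flush against the fixed slab so that no gap is left. When all that is done, throw the lever fully back to run. Never touch a support while the lever is at run, and leave the bowl and the jar alone.

Things in the scene. Friction and masses are not known exactly. Their poses are not given: they have to be found in the camera images.
- grinder: fixed bench grinder for kiln furniture: grey housing (250 mm tall, from y = -270 mm), chute, shallow steel catch tray, and on the tray's +x side an infeed deck along y. Origin on the bench under the tray's centre; y points from housing to tray, z up. The chute rises from 45 mm at y = -166 mm to 130 mm at y = -264 mm
- tray_floor (a point): centre of the catch tray's floor, 20 mm above the bench. The tray is 256 (x) x 290 (y) mm inside, its lip stands 14 mm above the floor, walls 4 mm; axes as the grinder's
- deck_end (a point): middle of the free end face (facing the grinder's +y) of the deck's fixed buff slab, 120 mm wide, 22 mm thick, lying on an aluminium bed 40 mm above the bench that goes on 230 mm past this end. Rails 12 mm above the bed on both sides guide the loose slab. Axes as the grinder's
- slab: loose buff ceramic slab 120 (x) x 140 (y) x 22 mm, about 0.75 kg, lying on the bed of the infeed deck between the rails (3.5 mm play each side), slides along the deck's y; origin at its centre. It starts some 45 to 80 mm away from the fixed slab
- slab_edge (a point): middle of the loose slab's end face towards the fixed slab (slab's -y face)
- slab_back (a point): middle of the loose slab's opposite end face, the one to push on (slab's +y face)
- tote: open grey plastic tote fixed on the bench, 260 (x) x 230 (y) x 75 mm high outside, walls and floor 5 mm; origin at the centre of its underside
- lever_base: base of the stop/run lever, a grey box 70 x 50 x 25 mm fixed on the bench; origin at the centre of its underside, lever swings in its x-z plane, about an axis 22 mm above the bench
- lever_tip (a point): centre of the black ball (26 mm across) at the lever's end, 80 mm from its axis
- lever (a joint): stop/run lever, rad: 0 = run (leaning 0.5 rad to its base's -x), 1.0 = stop (leaning 0.5 rad to its base's +x); light, stays where it is left
- support1: dog-bone kiln support of buff ceramic, about 0.18 kg, one of up to six alike (absent ones read None): 104 mm long (x), 36 mm tall (z) as it lies in the tray, two end blocks 44 mm wide (y) and 22 mm long, joined by a waist 20 mm wide and 60 mm long that is easily gripped from above; origin at its centre
- support2: dog-bone kiln support of buff ceramic, about 0.18 kg, one of up to six alike (absent ones read None): 104 mm long (x), 36 mm tall (z) as it lies in the tray, two end blocks 44 mm wide (y) and 22 mm long, joined by a waist 20 mm wide and 60 mm long that is easily gripped from above; origin at its centre
- support3: dog-bone kiln support of buff ceramic, about 0.18 kg, one of up to six alike (absent ones read None): 104 mm long (x), 36 mm tall (z) as it lies in the tray, two end blocks 44 mm wide (y) and 22 mm long, joined by a waist 20 mm wide and 60 mm long that is easily gripped from above; origin at its centre
- support4: dog-bone kiln support of buff ceramic, about 0.18 kg, one of up to six alike (absent ones read None): 104 mm long (x), 36 mm tall (z) as it lies in the tray, two end blocks 44 mm wide (y) and 22 mm long, joined by a waist 20 mm wide and 60 mm long that is easily gripped from above; origin at its centre
- support5: dog-bone kiln support of buff ceramic, about 0.18 kg, one of up to six alike (absent ones read None): 104 mm long (x), 36 mm tall (z) as it lies in the tray, two end blocks 44 mm wide (y) and 22 mm long, joined by a waist 20 mm wide and 60 mm long that is easily gripped from above; origin at its centre
- support6: dog-bone kiln support of buff ceramic, about 0.18 kg, one of up to six alike (absent ones read None): 104 mm long (x), 36 mm tall (z) as it lies in the tray, two end blocks 44 mm wide (y) and 22 mm long, joined by a waist 20 mm wide and 60 mm long that is easily gripped from above; origin at its centre
- bowl: white bowl 120 mm across, 55 mm high; leave alone; origin centre of underside
- jar: white jar, 76 mm across, 110 mm high; leave alone; origin centre of underside
There are look-alikes about, which are no part of the job. There is more than one size of the slab; the job needs the larger.

How it is judged:
On the way, in this order (a step that is already met when the one before it is completed fails the run):
1. the lever is thrown to stop (value of joint lever above 0.8 rad), for 0.2 s.
2. all supports lie in the tote and the loose slab is flush with the fixed one, the lever still at stop (x of support1 in the frame of tote between -0.125 and 0.125 m and y of support1 in the frame of tote between -0.11 and 0.11 m and z of support1 in the frame of tote between 0.01 and 0.072 m and angle between support1's own x axis and vertical between 0.87 and 2.27 rad and linear speed of each of support1, support2, support3, support4, support5, support6 below 0.05 m/s and x of support2 in the frame of tote between -0.125 and 0.125 m and y of support2 in the frame of tote between -0.11 and 0.11 m and z of support2 in the frame of tote between 0.01 and 0.072 m and angle between support2's own x axis and vertical between 0.87 and 2.27 rad and x of support3 in the frame of tote between -0.125 and 0.125 m and y of support3 in the frame of tote between -0.11 and 0.11 m and z of support3 in the frame of tote between 0.01 and 0.072 m and angle between support3's own x axis and vertical between 0.87 and 2.27 rad and x of support4 in the frame of tote between -0.125 and 0.125 m and y of support4 in the frame of tote between -0.11 and 0.11 m and z of support4 in the frame of tote between 0.01 and 0.072 m and angle between support4's own x axis and vertical between 0.87 and 2.27 rad and x of support5 in the frame of tote between -0.125 and 0.125 m and y of support5 in the frame of tote between -0.11 and 0.11 m and z of support5 in the frame of tote between 0.01 and 0.072 m and angle between support5's own x axis and vertical between 0.87 and 2.27 rad and x of support6 in the frame of tote between -0.125 and 0.125 m and y of support6 in the frame of tote between -0.11 and 0.11 m and z of support6 in the frame of tote between 0.01 and 0.072 m and angle between support6's own x axis and vertical between 0.87 and 2.27 rad and y of slab_edge in the frame of deck_end between -0.01 and 0.004 m and angle between the y axis of slab and the y axis of grinder, either way round below 0.06 rad and linear speed of slab below 0.02 m/s and value of joint lever above 0.5 rad), for 0.2 s.
3. the lever is thrown back to run (value of joint lever below 0.2 rad), for 0.2 s.
At the end, for the whole second after the job is handed in: every support present is at rest inside the tote, lying down (long axis within 40 degrees of level) with its centre at most 72 mm above the tote's underside; the gap between the slabs is under 4 mm and they are in line within 3 degrees; the lever is within 0.2 rad of run (x of support1 in the frame of tote between -0.125 and 0.125 m and y of support1 in the frame of tote between -0.11 and 0.11 m and z of support1 in the frame of tote between 0.01 and 0.072 m and angle between support1's own x axis and vertical between 0.87 and 2.27 rad and linear speed of each of support1, support2, support3, support4, support5, support6 below 0.05 m/s and x of support2 in the frame of tote between -0.125 and 0.125 m and y of support2 in the frame of tote between -0.11 and 0.11 m and z of support2 in the frame of tote between 0.01 and 0.072 m and angle between support2's own x axis and vertical between 0.87 and 2.27 rad and x of support3 in the frame of tote between -0.125 and 0.125 m and y of support3 in the frame of tote between -0.11 and 0.11 m and z of support3 in the frame of tote between 0.01 and 0.072 m and angle between support3's own x axis and vertical between 0.87 and 2.27 rad and x of support4 in the frame of tote between -0.125 and 0.125 m and y of support4 in the frame of tote between -0.11 and 0.11 m and z of support4 in the frame of tote between 0.01 and 0.072 m and angle between support4's own x axis and vertical between 0.87 and 2.27 rad and x of support5 in the frame of tote between -0.125 and 0.125 m and y of support5 in the frame of tote between -0.11 and 0.11 m and z of support5 in the frame of tote between 0.01 and 0.072 m and angle between support5's own x axis and vertical between 0.87 and 2.27 rad and x of support6 in the frame of tote between -0.125 and 0.125 m and y of support6 in the frame of tote between -0.11 and 0.11 m and z of support6 in the frame of tote between 0.01 and 0.072 m and angle between support6's own x axis and vertical between 0.87 and 2.27 rad and y of slab_edge in the frame of deck_end between -0.01 and 0.004 m and angle between the y axis of slab and the y axis of grinder, either way round below 0.06 rad and linear speed of slab below 0.02 m/s and value of joint lever below 0.2 rad); the robot touches nothing.
It fails at once if a support is touched by the fingers while the lever is at run (value of joint lever below 0.4 rad and (contact force between the fingers and support1 above 1 N or contact force between the fingers and support2 above 1 N or contact force between the fingers and support3 above 1 N or contact force between the fingers and support4 above 1 N or contact force between the fingers and support5 above 1 N or contact force between the fingers and support6 above 1 N)).
It fails at once if the bowl or jar is shoved more than 40 mm or knocked over (distance of any of bowl, jar from where it was at the start of the episode above 0.04 m or angle between any of bowl, jar's own z axis and vertical above 0.5 rad).
Of support1, support2, support3, support4, support5, support6 only 4 to 6 are there at a start; the rules pass over those that are not, and their reading is None.
At some moment in a run one of support1, support2, support3, support4, support5, support6, slab may be knocked a few centimetres aside while the robot is not near it.
Once in a run the grip may slacken for a moment while it holds something.
It also fails if it takes over 210 s, if anything falls off the work surface, if the arm or the gripper's body presses on something with over 40 N, if the wrist force passes 120 N, or if a joint passes its speed limit or range.

ROBOT

A 6-joint arm with a two-finger parallel gripper is mounted at the origin on the work surface. World frame = base frame: x ahead of the robot, y to its left, z up, the work surface at z = 0. Lengths are in m, angles in rad, forces in N, time in s.
With the tool pointing down it reaches from about 0.375 to 0.825 m from the base axis. Payload 5.5 kg.
Tool frame: the origin (TCP) lies on the centre line of the jaws, within the pads' length; the fingertips stand 22 mm ahead of it and the grasp point (between the pads) lies 3 mm ahead of it (nose_length is the distance from the TCP to the fingertips, in m); z points along the fingers, y is the line along which they close (so a half turn about z gives the same grasp; the last joint's range is limited). The gripper opens to 85 mm and grips with 20 to 120 N. Pads are 22 mm wide; open, the fingers measure 114 mm over their backs; the gripper's body (76 mm by 85 mm) begins 54 mm behind the grasp point. The pads swing forward as they close: fully open they stand 13 mm farther back than shut.
Start: joints at [-1.149, 0.314, -0.047, 1.21, 0, 1.571], TCP at [0.246, -0.547, 0.253] pointing down, gripper open.
Joint ranges: [-2.67, 2.67], [-0.69, 1.73], [-1.03, 1.25], [-2.08, 2.16], [-1.42, 1.45], [-3.14, 3.14]. Speed limits (rad/s): [2.39, 2.39, 3.01, 3.14, 3.14, 3.14].

INTERFACE

Orientations are given as a rotation vector (axis times angle).
In Python, from bench import * gives the robot as it stands.
- The arm moves only by the tool apply_moves, never from a script. Its argument "commands" is a list of rows, each an object with "hand": the closure, from -1 (fully open) to 1 (shut), so that 0 is half open; "dp": the shift along the tool's x, y, z scaled (see below), a list of three; "spin": the turn about the tool's z scaled (see below). In form: [{"hand": hand, "dp": [dx, dy, dz], "spin": spin}, ...]. A call has 1 to 20 rows; each row is the pose to reach, as a shift and turn from the pose commanded when the call began, along the tool's axes at that moment; what a row does not reach only later rows make up. The controller multiplies each number of a shift by 0.8 m and each number of a turn by 30 degrees. A row lasts 1/8 s, in which the tool goes at most 62.5 mm and 10.7 degrees, less where a joint would pass 70% of its speed; a pose out of reach is approached as far as the arm can. A call with a number of a shift or a turn outside -1 to 1 is refused whole. A call with a gripper value outside its range is refused whole. The fingers move at their own pace and stop on an object; "newtons" is the grip in N (left out, the last holds). Time passes only in rows, so rows that repeat a pose let the fingers close. It gives the time, the measured TCP pose, the force, the opening and the grip force at its end, in the units of the state.
- sense(): the state, without advancing time (a new reading comes with each control period).
- camera(name): name is "side" or "top" or "wrist"; returns the picture (384x512x3 uint8, blue, green, red); there is no depth.
- camera_params(name): a dict with "fx", "fy", "cx", "cy" (pixels), "rvec" (rotation vector, rad) and "tvec" (3), from world to camera coordinates, as OpenCV has them; the wrist camera has in their place "hand_eye" (4x4, takes a point from camera to tool coordinates, whose origin is the TCP and whose axes are the flange's). Camera axes: x right, y down, z forward; pixel columns grow to the right and rows downward; lengths in m; the calibration is good to about 2 mm. A picture is of the moment at which its call begins: read the wrist's pose just before it. camera_params takes no time and is no camera call.
- finish_job(): hands the job in; it is judged then, once.
The state is a dict: "clock": time; "joint_positions": joint angles; "qd": joint speeds; "effort": joint torques, N m; "eef_pos": TCP position; "tool_rot": TCP orientation; "ft_force": force on the tool from outside, world axes, zero at the start; "ft_torque": the same for the moment, N m; "finger_gap": finger opening in m; "gripper_force": force on a finger pad.
Only numpy, scipy, OpenCV 4.12 (cv2) and the standard library are available. Lean on these libraries where they do the work, as an engineer would, in place of code of your own. Each camera call takes 0.05 s, during which the arm holds its last target. There are 200 camera calls.

## Working session

There is one attempt and no reset: what is moved stays moved. The work goes in short steps, Python scripts to look and compute and a tool call to move; the robot and the scene stay as the last step left them, time stands still between calls to the robot, and variables do not carry over. Pictures are saved under pics/ and viewed, at most 14 in all, crops included, and the job is handed in when it is done.

Besides the shell and the picture viewer there is one more tool, called after "Emit:" by a JSON object that holds its "name" and its "arguments". apply_moves: Moves the arm, as the interface text tells. Shifts and turns lie within -1 to 1; 1 stands for 0.8 m of shift or 30 degrees of turn. Its arguments: {"type":"object","properties":{"commands":{"type":"array","items":{"type":"object","properties":{"hand":{"type":"number"},"dp":{"type":"array","items":{"type":"number"}},"spin":{"type":"number"}}}},"newtons":{"type":"number"}},"required":["commands"]}

```bash
mkdir -p pics; python3 - <<'E'
from bench import *
import cv2
for n in("top","side"):
    cv2.imwrite(f"pics/{n}0.png",cv2.resize(camera(n),(800,600),interpolation=cv2.INTER_CUBIC)); print(camera_params(n))
print(camera_params("wrist")); print(sense())
E
```

```text
{'fx': 362.541809490202, 'fy': 362.541809490202, 'cx': 252.20125152175083, 'cy': 194.58180229804975, 'rvec': array([ 2.18101479, -2.18861344,  0.04992513]), 'tvec': array([0.11393255, 0.60433585, 1.29002982])}
{'fx': 428.35758606423093, 'fy': 428.35758606423093, 'cx': 251.38077044047242, 'cy': 190.59694736105902, 'rvec': array([ 0.38847163, -2.73710307,  1.26543662]), 'tvec': array([0.63493979, 0.11612488, 1.14875923])}
{'fx': 334.8205744845263, 'fy': 334.8205744845263, 'cx': 252.105933389094, 'cy': 186.56350102887575, 'hand_eye': array([[ 1.15993036e-04, -9.48339477e-01, -3.17257345e-01,
         8.13265878e-02],
       [ 9.99999991e-01,  1.31220058e-04, -2.66286242e-05,
        -5.36243205e-05],
       [ 6.68835029e-05, -3.17257339e-01,  9.48339484e-01,
        -1.19826467e-01],
       [ 0.00000000e+00,  0.00000000e+00,  0.00000000e+00,
         1.00000000e+00]])}
{'clock': 0.1, 'joint_positions': array([-1.14901151e+00,  3.14132422e-01, -4.79817155e-02,  1.21022071e+00,
        2.55566833e-06,  1.57082051e+00]), 'qd': array([-0.00094348, -0.00138098,  0.00263882,  0.00064042,  0.00087803,
       -0.00132441]), 'effort': array([-8.18414865e-04, -5.40769029e+01,  3.40540230e+01,  1.12542216e-02,
        4.95594247e-05,  5.98170431e-06]), 'eef_pos': array([ 0.24543099, -0.54696213,  0.25253334]), 'tool_rot': array([-3.07052537e+00, -6.57285644e-01,  5.01757556e-04]), 'ft_force': array([-0.56849389,  0.36897132,  0.43874405]), 'ft_torque': array([-0.01869967,  0.02594328,  0.04749056]), 'gripper_force': 0.0, 'finger_gap': 0.08530724689453506}
```

View pics/top0.png

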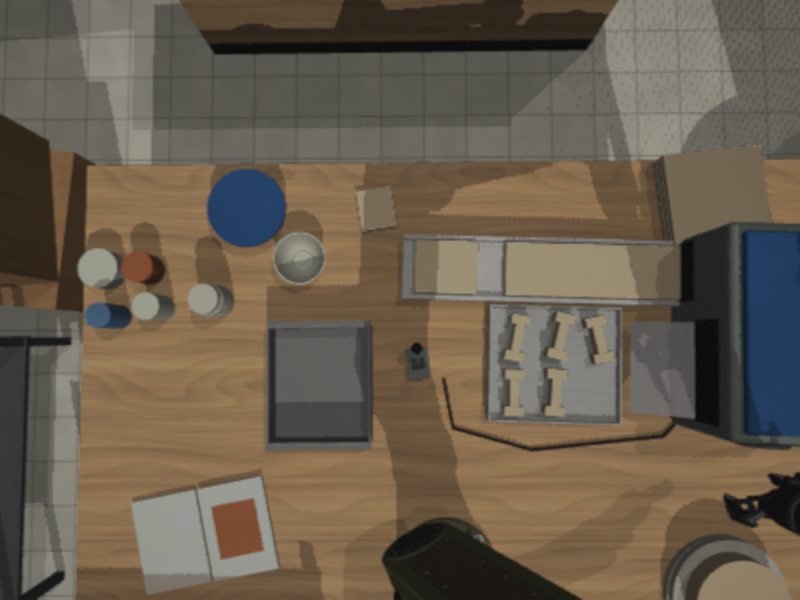

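View pics/side0.png

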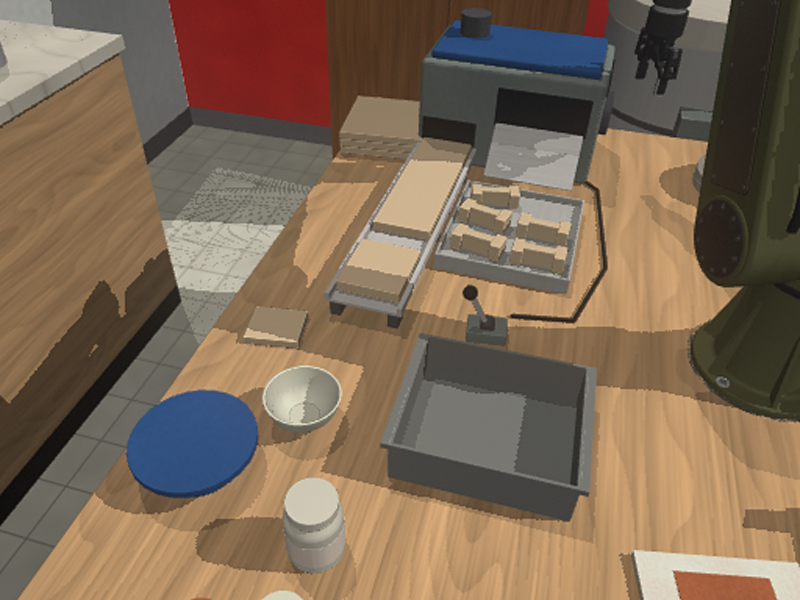

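The top picture shows five supports in the tray at (517,338), (561,335), (599,339), (513,392) and (555,392). The lever's ball is at (417,349) and leans to +x, with its base at (418,365). The tote is centred at (320,385), the bowl is at (299,258) and the jar at (208,300).

There are two slab candidates besides the far stack at (710,190): the one on the deck at (446,267), and the smaller loose tile on the bench at (377,208). The deck slab fits, since it is the larger and lies between the rails.

```bash
cat > h.py <<'E'
from bench import *
import cv2, numpy as np
from scipy.spatial.transform import Rotation as R
def w(name,uv,z,s=1.0,pose=None):
    """pixel(s) -> world at height z"""
    p=camera_params(name); uv=np.atleast_2d(uv).astype(float)*s
    d=np.c_[(uv[:,0]-p['cx'])/p['fx'],(uv[:,1]-p['cy'])/p['fy'],np.ones(len(uv))]
    if name=="wrist":
        e,r=pose; H=p['hand_eye']; Rt=R.from_rotvec(r).as_matrix()
        d=d@(Rt@H[:3,:3]).T; c=Rt@H[:3,3]+e
    else:
        Rc=R.from_rotvec(p['rvec']).as_matrix(); d=d@Rc; c=-Rc.T@p['tvec']
    return c+d*((z-c[2])/d[:,2])[:,None]
def proj(name,P):
    p=camera_params(name);K=np.array([[p['fx'],0,p['cx']],[0,p['fy'],p['cy']],[0,0,1]])
    return cv2.projectPoints(np.atleast_2d(P).astype(float),p['rvec'],p['tvec'],K,None)[0][:,0]
def supports(name,z=0.056,pose=None,roi=None,im=None,amin=150):
    im=camera(name) if im is None else im
    hsv=cv2.cvtColor(im,cv2.COLOR_BGR2HSV)
    m=((hsv[...,1]>50)&(hsv[...,2]>110)).astype(np.uint8)
    if roi: k=np.zeros_like(m); k[roi[1]:roi[3],roi[0]:roi[2]]=1; m*=k
    out=[]
    for c in cv2.findContours(m,cv2.RETR_EXTERNAL,cv2.CHAIN_APPROX_NONE)[0]:
        if cv2.contourArea(c)<amin: continue
        q=w(name,c[:,0],z,pose=pose)[:,:2].astype(np.float32)
        (x,y),(a,b),t=cv2.minAreaRect(q*1000)
        if a<b: a,b,t=b,a,t+90
        out.append((x,y,a,b,(t+90)%180-90))
    return out,m
def rel(target,yaw_delta=0):
    s=sense(); return np.array(R.from_rotvec(s['tool_rot']).inv().apply(np.array(target)-s['eef_pos']))/0.8
E
python3 - <<'E'
from h import *
s=512/800
pt=lambda n,l,z:print(n,np.round(w("top",l,z,s)[:,:2]*1000).tolist())
pt("slab",[(416,240),(477,240),(477,294),(415,294)],.062)
pt("fixed",[(505,242),(505,296)],.062)
pt("bed end/rails",[(404,237),(403,302)],.045)
pt("tote rim",[(267,322),(371,322),(372,446),(267,449)],.075)
pt("base top",[(408,347),(427,347),(430,379),(407,379)],.025)
pt("ball",[(417,349)],.022+.08*np.cos(.5))
pt("tray",[(489,304),(621,304),(621,423),(488,423)],.034)
pt("bowl",[(299,258)],.055);pt("jar",[(202,300)],.11)
pt("housing",[(730,225),(735,440)],.25)
im=camera("top");o,m=supports("top",roi=(314,198,396,270),im=im)
for a in o:print(np.round(a,1))
c=im[190:275,255:400];cv2.imwrite("pics/c1.png",cv2.resize(c,None,fx=5,fy=5,interpolation=cv2.INTER_CUBIC))
st=sense();print(R.from_rotvec(st['tool_rot']).as_matrix().round(3))
E
```

```text
slab [[746.0, 62.0], [745.0, -75.0], [624.0, -74.0], [624.0, 64.0]]
fixed [[741.0, -138.0], [619.0, -136.0]]
bed end/rails [[756.0, 88.0], [608.0, 91.0]]
tote rim [[563.0, 392.0], [562.0, 162.0], [292.0, 160.0], [285.0, 390.0]]
base top [[506.0, 80.0], [506.0, 37.0], [433.0, 30.0], [433.0, 83.0]]
ball [[502.0, 61.0]]
tray [[603.0, -105.0], [602.0, -404.0], [335.0, -397.0], [335.0, -99.0]]
bowl [[708.0, 326.0]]
jar [[610.0, 525.0]]
housing [[739.0, -531.0], [335.0, -524.0]]
[ 406.2 -245.6  102.7   39.2   -5.9]
[ 405.8 -152.4  103.1   38.1   -0.9]
[ 523.5 -344.8  102.    41.3   12. ]
[ 527.7 -162.5  102.8   40.8  -12.2]
[ 530.6 -259.6  102.5   41.   -14.5]
[[ 0.912  0.409 -0.001]
 [ 0.409 -0.912  0.001]
 [-0.    -0.001 -1.   ]]
```

```bash
python3 - <<'E'
from h import *
im=camera("top")
cv2.imwrite("pics/c2.png",cv2.resize(im[115:255,160:345],(740,560),interpolation=cv2.INTER_CUBIC))
E
```

```text
(no output)
```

View pics/c2.png

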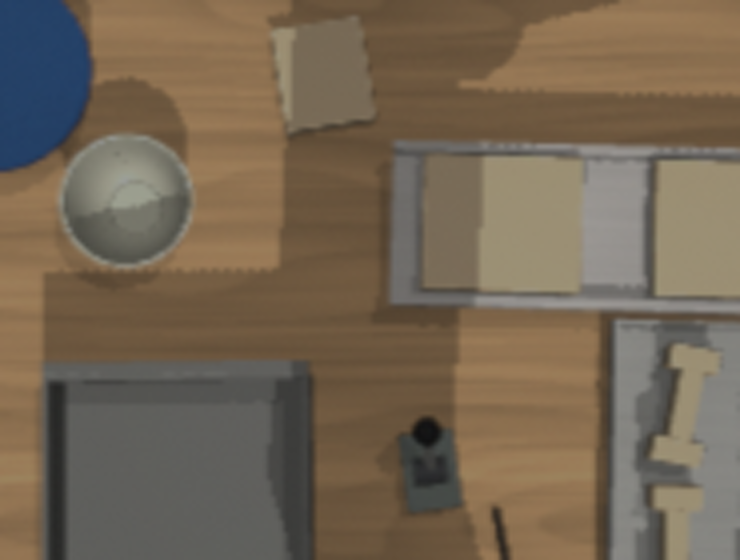

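The crop shows the deck slab at (500,225), 137 x 121 mm by calibration, which is the large one. The tile at (322,72), about 75 mm, is the small look-alike. Next I'll go to the lever's +x side with the fingers shut.

Emit:
{"name": "apply_moves", "arguments": {"commands": [{"hand": 1,"dp": [0.653,-0.54,0.09],"spin": 0.803},{"hand": 1,"dp": [0.653,-0.54,0.09],"spin": 0.803},{"hand": 1,"dp": [0.653,-0.54,0.09],"spin": 0.803},{"hand": 1,"dp": [0.653,-0.54,0.09],"spin": 0.803},{"hand": 1,"dp": [0.653,-0.54,0.09],"spin": 0.803},{"hand": 1,"dp": [0.653,-0.54,0.09],"spin": 0.803},{"hand": 1,"dp": [0.653,-0.54,0.09],"spin": 0.803},{"hand": 1,"dp": [0.653,-0.54,0.09],"spin": 0.803},{"hand": 1,"dp": [0.653,-0.54,0.09],"spin": 0.803},{"hand": 1,"dp": [0.653,-0.54,0.09],"spin": 0.803},{"hand": 1,"dp": [0.653,-0.54,0.09],"spin": 0.803},{"hand": 1,"dp": [0.653,-0.54,0.09],"spin": 0.803},{"hand": 1,"dp": [0.653,-0.54,0.09],"spin": 0.803},{"hand": 1,"dp": [0.653,-0.54,0.09],"spin": 0.803}]}}

```text
clock: 1.95
eef_pos: [0.546, 0.0309, 0.1815]
tool_rot: [-3.116, -0.068, 0.002]
ft_force: [0.1, 0.5, -0.3]
finger_gap: -0.0001
gripper_force: 0.0
```

Emit:
{"name": "apply_moves", "arguments": {"commands": [{"hand": 1,"dp": [0,0,0],"spin": 0},{"hand": 1,"dp": [0,0,0],"spin": 0}]}}

```text
clock: 2.2
eef_pos: [0.5465, 0.0313, 0.1816]
tool_rot: [-3.116, -0.069, 0.001]
ft_force: [0.1, 0.1, -0.4]
finger_gap: 0.0005
gripper_force: 0.0
```

Emit:
{"name": "apply_moves", "arguments": {"commands": [{"hand": 1,"dp": [0,-0.033,0],"spin": 0.085},{"hand": 1,"dp": [0,-0.033,0.112],"spin": 0.085},{"hand": 1,"dp": [0,-0.033,0.112],"spin": 0.085},{"hand": 1,"dp": [-0.06,-0.033,0.112],"spin": 0.085},{"hand": 1,"dp": [-0.08,-0.033,0.112],"spin": 0.085},{"hand": 1,"dp": [-0.1,-0.033,0.112],"spin": 0.085},{"hand": 1,"dp": [-0.115,-0.033,0.112],"spin": 0.085},{"hand": 1,"dp": [-0.115,-0.033,0.112],"spin": 0.085}]}}

```text
clock: 3.2
eef_pos: [0.4542, 0.0298, 0.0929]
tool_rot: [-3.093, -0.052, 0.003]
ft_force: [0.0, -1.0, 0.6]
finger_gap: -0.0003
gripper_force: 0.0
```

```bash
python3 - <<'E'
from h import *
im=camera("side");cv2.imwrite("pics/s1.png",cv2.resize(im[100:260,200:420],(770,560),interpolation=cv2.INTER_CUBIC))
print(sense()['ft_force'],R.from_rotvec(sense()['tool_rot']).as_matrix().round(3)[0])
E
```

```text
[ 0.4590718   0.78194884 -0.01964914] [ 0.999  0.034 -0.002]
```

View pics/s1.png

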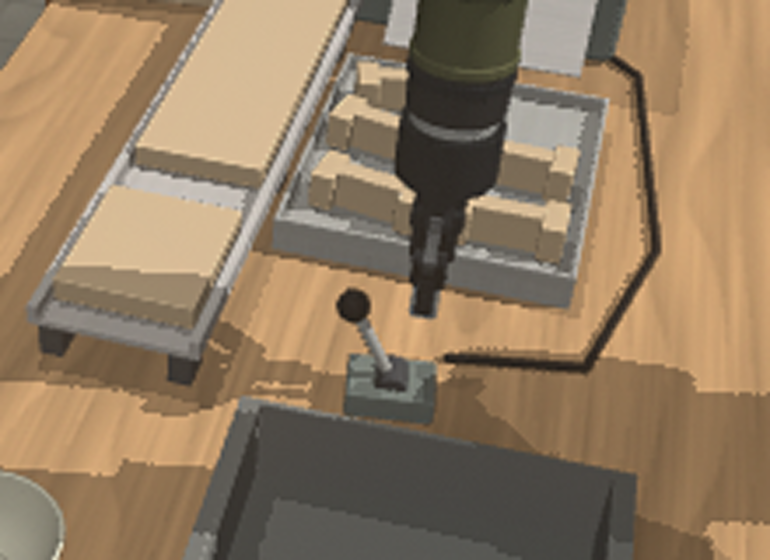

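The picture shows the lever still at run, with the ball at (353,305), and the fingers beside it at (425,300). The y shift didn't happen, so I'll check the joints.

```bash
python3 - <<'E'
from h import *
s=sense();print(s['joint_positions'].round(3),s['qd'].round(3),s['eef_pos'],s['tool_rot'],s['ft_force'],s['clock']);print(R.from_rotvec(s['tool_rot']).as_matrix().round(3))
for n,z in(("top",.092),("side",.092)):
    im=camera(n);g=im.max(2)
    P=proj(n,[[.502,.061,.092],s['eef_pos'],s['eef_pos']+[0,0,-.022]]);print(n,P.round(1).tolist())
E
```

```text
[ 0.033  0.18  -0.617  0.774  0.048  3.141] [ 0.001  0.013  0.016 -0.002  0.     0.002] [0.45497839 0.02980914 0.092992  ] [-3.09322544e+00 -5.24690196e-02  1.81972420e-03] [ 0.4590718   0.78194884 -0.01964914] 3.25
[[ 0.999  0.034 -0.002]
 [ 0.034 -0.998  0.048]
 [-0.    -0.048 -0.999]]
top [[267.0, 223.5], [276.3, 237.4], [276.0, 237.1]]
side [[302.6, 186.9], [321.9, 182.7], [321.0, 188.9]]
```

Joint 6 is at its limit, so the arm works better with the hand turned half round (joint 6 near 0). I'll rise and flip it by negative spins.

Emit:
{"name": "apply_moves", "arguments": {"commands": [{"hand": 1,"dp": [0,0,-0.08],"spin": 0},{"hand": 1,"dp": [0,0,-0.12],"spin": -1},{"hand": 1,"dp": [0,0,-0.12],"spin": -1},{"hand": 1,"dp": [0,0,-0.12],"spin": -1}]}}

```text
clock: 3.85
eef_pos: [0.4559, 0.0252, 0.1892]
tool_rot: [-2.973, -0.86, -0.018]
ft_force: [-0.3, 0.2, -0.0]
finger_gap: 0.0001
gripper_force: 0.0
```

```bash
python3 - <<'E'
from h import *
s=sense();print(s['joint_positions'].round(3),s['eef_pos'],s['tool_rot']);print(R.from_rotvec(s['tool_rot']).as_matrix().round(3))
E
```

```text
[ 0.023  0.084 -0.482  1.005  0.048  2.602] [0.45585097 0.0252438  0.18915862] [-2.97340038 -0.85952941 -0.01814446]
[[ 0.846  0.534 -0.002]
 [ 0.533 -0.845  0.048]
 [ 0.024 -0.041 -0.999]]
```

Emit:
{"name": "apply_moves", "arguments": {"commands": [{"hand": 1,"dp": [0.12,0.025,0],"spin": -1},{"hand": 1,"dp": [0.12,0.025,0],"spin": -1},{"hand": 1,"dp": [0.12,0.025,0],"spin": -1},{"hand": 1,"dp": [0.12,0.025,0],"spin": -1}]}}

```text
clock: 4.35
eef_pos: [0.5473, 0.0592, 0.1892]
tool_rot: [-2.658, -1.593, -0.033]
ft_force: [-0.5, -0.3, 0.2]
finger_gap: -0.0002
gripper_force: 0.0
```

```bash
python3 - <<'E'
from h import *
s=sense();print(s['joint_positions'].round(3),s['eef_pos'],s['tool_rot']);M=R.from_rotvec(s['tool_rot']).as_matrix();print(M.round(3))
for t in([.550,.059,.090],[.445,.052,.090]):print(rel(t).round(3))
E
```

```text
[ 0.081  0.255 -0.275  1.041  0.048  2.143] [0.54730543 0.05919545 0.18920241] [-2.65770811 -1.59280188 -0.03259777]
[[ 0.472  0.882 -0.004]
 [ 0.881 -0.471  0.048]
 [ 0.04  -0.026 -0.999]]
[-0.004  0.006  0.124]
[-0.073 -0.105  0.124]
```

Emit:
{"name": "apply_moves", "arguments": {"commands": [{"hand": 1,"dp": [-0.004,0.006,0.124],"spin": 0},{"hand": 1,"dp": [-0.004,0.006,0.124],"spin": 0},{"hand": 1,"dp": [-0.03,-0.037,0.124],"spin": 0},{"hand": 1,"dp": [-0.045,-0.06,0.124],"spin": 0},{"hand": 1,"dp": [-0.055,-0.075,0.124],"spin": 0},{"hand": 1,"dp": [-0.062,-0.087,0.124],"spin": 0},{"hand": 1,"dp": [-0.066,-0.094,0.124],"spin": 0},{"hand": 1,"dp": [-0.066,-0.094,0.124],"spin": 0}]}}

```text
clock: 5.35
eef_pos: [0.4579, 0.0525, 0.0909]
tool_rot: [-2.66, -1.595, -0.04]
ft_force: [8.2, -1.9, -2.9]
finger_gap: 0.0004
gripper_force: 4.0
```

```bash
python3 - <<'E'
from h import *
s=sense();print(s['eef_pos'])
b=camera("side")[100:260,200:420]; a=camera("top")[180:280,220:330]
cv2.imwrite("pics/l1.png",np.hstack([cv2.resize(b,(440,320),interpolation=2),cv2.resize(a,(352,320),interpolation=2)]))
E
```

```text
[0.45791039 0.05254834 0.09087353]
```

View pics/l1.png

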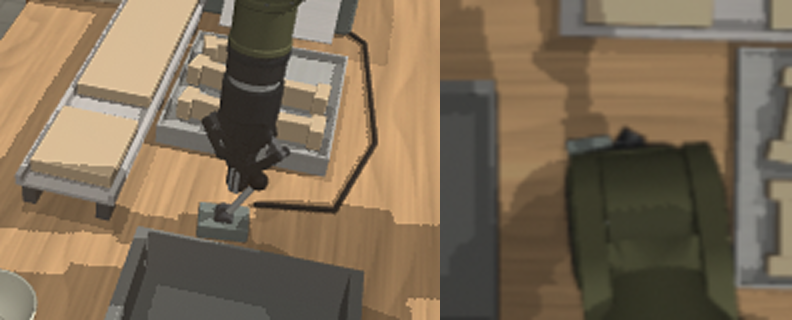

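The lever lies over at stop, hard on its end (8 N). The ball is on the near side, at about (262,180) in the left half of the picture. Now on to the tray.

Emit:
{"name": "apply_moves", "arguments": {"commands": [{"hand": 1,"dp": [0.009,0.017,0],"spin": 0},{"hand": 0.5,"dp": [0.014,0.013,-0.08],"spin": 0},{"hand": -0.3,"dp": [0.014,0.013,-0.15],"spin": 0},{"hand": -0.3,"dp": [-0.19,0.2,-0.15],"spin": -1},{"hand": -0.3,"dp": [-0.19,0.2,-0.15],"spin": -1},{"hand": -0.3,"dp": [-0.19,0.2,-0.15],"spin": -1},{"hand": -0.3,"dp": [-0.19,0.2,-0.15],"spin": -1}]}}

```text
clock: 6.32
eef_pos: [0.5258, -0.164, 0.1993]
tool_rot: [-2.156, -2.233, -0.05]
ft_force: [0.6, 0.6, 0.4]
finger_gap: 0.0557
gripper_force: 0.0
```

Emit:
{"name": "apply_moves", "arguments": {"commands": [{"hand": -0.3,"dp": [0,0,0],"spin": -1},{"hand": -0.3,"dp": [0,0,0],"spin": -1},{"hand": -0.3,"dp": [0,0,0],"spin": -1}]}}

```text
clock: 6.7
eef_pos: [0.5253, -0.1624, 0.1991]
tool_rot: [-1.505, -2.725, -0.063]
ft_force: [-0.5, -0.4, 0.4]
finger_gap: 0.0553
gripper_force: 0.0
```

Emit:
{"name": "apply_moves", "arguments": {"commands": [{"hand": -0.3,"dp": [0,0,0],"spin": -1},{"hand": -0.3,"dp": [0,0,0],"spin": -1},{"hand": -0.3,"dp": [0,0,0],"spin": -1}]}}

```text
clock: 7.08
eef_pos: [0.5253, -0.162, 0.1992]
tool_rot: [-0.75, -3.033, -0.072]
ft_force: [-0.4, -0.6, -0.4]
finger_gap: 0.0557
gripper_force: 0.0
```

```bash
cat >> h.py <<'E'
def st():
    s=sense();M=R.from_rotvec(s['tool_rot']).as_matrix()
    print("t",round(s['clock'],1),"pos",s['eef_pos'].round(4),"phi",round(np.degrees(np.arctan2(M[1,0],M[0,0]))%360,1),"tilt",M[:2,2].round(3),"q",s['joint_positions'].round(2),"F",s['ft_force'].round(1),"gap",round(s['finger_gap'],4));return s,M
def goto(t,phi=None):
    s,M=st();f=np.degrees(np.arctan2(M[1,0],M[0,0]))
    print("dp",rel(t).round(4),"" if phi is None else "spin %.3f"%(((f-phi+180)%360-180)/30))
E
python3 - <<'E'
from h import *
goto([.528,-.1625,.04],168)
s=sense();im=camera("wrist");cv2.imwrite("pics/w1.png",im)
o,m=supports("wrist",pose=(s['eef_pos'],s['tool_rot']),im=im,amin=800)
for a in o:print(np.round(a,1))
print("top")
for a in supports("top",roi=(314,198,396,270))[0]:print(np.round(a,1))
E
```

```text
t 7.1 pos [ 0.5253 -0.162   0.1992] phi 152.3 tilt [-0.005  0.049] q [-0.32  0.26 -0.24  1.09  0.04  0.16] F [-0.4 -0.6 -0.4] gap 0.0557
dp [-0.0087 -0.0071  0.1987] spin -0.525
[782.  -26.4  70.7  49.3 -14.7]
[ 657.3 -228.7  131.3  112.6   71.7]
[ 520.8 -343.3  102.    41.9   11.8]
[689.  -17.6 121.8 108.3  -2.1]
[ 524.  -257.4   93.1   42.3  -14.5]
[594.4 -31.3 142.3  14.3  86.5]
[ 525.2 -162.4  102.3   42.5  -11.6]
[ 404.8 -244.2  101.6   42.2   -5.2]
[508.9 -18.8 164.9 138.4 -89.2]
[ 411.4 -152.7   87.6   42.    -1.5]
top
[ 406.5 -244.3  103.4   42.    -5.3]
[ 405.9 -150.8  103.5   41.4   -0.9]
```

View pics/w1.png

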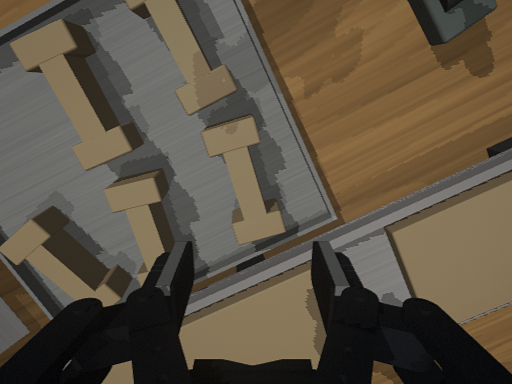

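The wrist picture shows all five supports in the tray, the nearest at (245,180). The wrist and top fixes agree to about 3 mm. Now the first grasp.

Emit:
{"name": "apply_moves", "arguments": {"commands": [{"hand": -0.3,"dp": [0,0,0.05],"spin": -0.52},{"hand": -0.3,"dp": [-0.004,-0.003,0.1],"spin": -0.52},{"hand": -0.3,"dp": [-0.007,-0.006,0.15],"spin": -0.52},{"hand": -0.3,"dp": [-0.008,-0.007,0.193],"spin": -0.52},{"hand": -0.3,"dp": [-0.008,-0.007,0.193],"spin": -0.52},{"hand": 1,"dp": [-0.008,-0.007,0.193],"spin": -0.52},{"hand": 1,"dp": [-0.008,-0.007,0.193],"spin": -0.52},{"hand": 1,"dp": [-0.008,-0.007,0.193],"spin": -0.52},{"hand": 1,"dp": [-0.008,-0.007,0.193],"spin": -0.52}], "newtons": 60}}

```text
clock: 8.3
eef_pos: [0.5291, -0.1635, 0.0475]
tool_rot: [-0.341, -3.117, -0.072]
ft_force: [-1.0, 0.2, 4.9]
finger_gap: 0.0192
gripper_force: 59.1
```

```bash
python3 - <<'E'
from h import *
st()
E
```

```text
t 8.3 pos [ 0.5291 -0.1635  0.0475] phi 167.5 tilt [-0.     0.046] q [-0.32  0.41 -0.42  0.76  0.04 -0.11] F [-1.   0.2  4.9] gap 0.0192
```

Emit:
{"name": "apply_moves", "arguments": {"commands": [{"hand": 1,"dp": [0,0,-0.05],"spin": 0},{"hand": 1,"dp": [0,0,-0.11],"spin": 0},{"hand": 1,"dp": [0.004,0.008,-0.155],"spin": 0},{"hand": 1,"dp": [0.186,0.598,-0.124],"spin": -0.42},{"hand": 1,"dp": [0.186,0.598,-0.124],"spin": -0.42},{"hand": 1,"dp": [0.186,0.598,-0.124],"spin": -0.42},{"hand": 1,"dp": [0.186,0.598,-0.124],"spin": -0.42},{"hand": 1,"dp": [0.186,0.598,-0.124],"spin": -0.42},{"hand": 1,"dp": [0.186,0.598,-0.124],"spin": -0.42},{"hand": 1,"dp": [0.186,0.598,-0.124],"spin": -0.42},{"hand": 1,"dp": [0.186,0.598,-0.124],"spin": -0.42},{"hand": 1,"dp": [0.186,0.598,-0.124],"spin": -0.42},{"hand": 1,"dp": [0.186,0.598,-0.124],"spin": -0.42},{"hand": 1,"dp": [0.186,0.598,-0.124],"spin": -0.42}]}}

```text
clock: 10.05
eef_pos: [0.4862, 0.3297, 0.1687]
tool_rot: [0.001, -3.137, -0.074]
ft_force: [0.0, -0.8, -2.1]
finger_gap: 0.0192
gripper_force: 59.5
```

```bash
python3 - <<'E'
from h import *
goto([.487,.336,.039],180)
b=camera("wrist"); a=camera("side")
cv2.imwrite("pics/t1.png",np.hstack([cv2.resize(b,(400,300),interpolation=2),cv2.resize(a,(400,300),interpolation=2)]))
E
```

```text
t 10.1 pos [0.4862 0.3297 0.1687] phi 180.0 tilt [-0.003  0.047] q [ 0.57  0.32 -0.24  0.99  0.04  0.57] F [ 0.  -0.8 -2.1] gap 0.0192
dp [-0.0016  0.0002  0.1623] spin 0.002
```

View pics/t1.png

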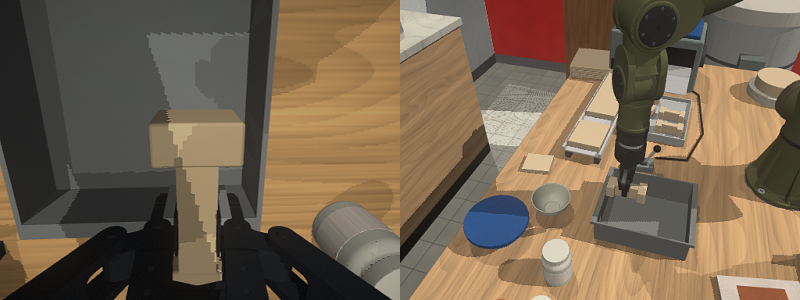

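The support is held over the tote and the jar is clear to the right. I'll check the tote rim from this wrist view.

```bash
python3 - <<'E'
from h import *
s=sense();print(w("wrist",[(22,238),(20,100),(243,150),(277,10),(254,150)],.075,1.28,(s['eef_pos'],s['tool_rot'])).round(3))
E
```

```text
[[0.564 0.169 0.075]
 [0.435 0.194 0.075]
 [0.48  0.374 0.075]
 [0.37  0.394 0.075]
 [0.48  0.384 0.075]]
```

Emit:
{"name": "apply_moves", "arguments": {"commands": [{"hand": 1,"dp": [-0.001,0,0.08],"spin": 0},{"hand": 1,"dp": [-0.001,0,0.13],"spin": 0},{"hand": 1,"dp": [-0.001,0,0.162],"spin": 0},{"hand": 1,"dp": [-0.001,0,0.163],"spin": 0},{"hand": 0,"dp": [-0.001,0,0.163],"spin": 0},{"hand": 0,"dp": [-0.001,0,0.163],"spin": 0},{"hand": 0,"dp": [-0.001,-0.002,0.12],"spin": 0},{"hand": 0,"dp": [-0.001,-0.008,0],"spin": 0}]}}

```text
clock: 11.15
eef_pos: [0.4856, 0.3271, 0.1349]
tool_rot: [0.004, -3.135, -0.073]
ft_force: [1.3, -1.3, 1.3]
finger_gap: 0.0427
gripper_force: 0.0
```

```bash
python3 - <<'E'
from h import *
goto([.5305,-.259,.17],165.5)
im=camera("top")
for a in supports("top",roi=(314,198,396,270),im=im)[0]:print(np.round(a,1))
print("tote")
for a in supports("top",z=.04,roi=(172,208,237,285),im=im)[0]:print(np.round(a,1))
E
```

```text
t 11.2 pos [0.4856 0.3271 0.1349] phi 180.2 tilt [-0.006  0.046] q [ 0.57  0.34 -0.29  0.92  0.04  0.57] F [ 1.3 -1.3  1.3] gap 0.0427
dp [-0.0538 -0.73   -0.078 ] spin 0.489
[ 406.6 -244.4  102.7   41.3   -5.8]
[ 405.9 -152.5  103.4   38.1   -0.8]
[ 523.5 -344.8  102.    41.5   12.1]
[ 530.6 -259.6  102.5   41.   -14.5]
tote
```

Emit:
{"name": "apply_moves", "arguments": {"commands": [{"hand": -0.3,"dp": [-0.051,-0.72,-0.08],"spin": 0.49},{"hand": -0.3,"dp": [-0.051,-0.73,-0.078],"spin": 0.49},{"hand": -0.3,"dp": [-0.051,-0.73,-0.078],"spin": 0.49},{"hand": -0.3,"dp": [-0.051,-0.73,-0.078],"spin": 0.49},{"hand": -0.3,"dp": [-0.051,-0.73,-0.078],"spin": 0.49},{"hand": -0.3,"dp": [-0.051,-0.73,-0.078],"spin": 0.49},{"hand": -0.3,"dp": [-0.051,-0.73,-0.078],"spin": 0.49},{"hand": -0.3,"dp": [-0.051,-0.73,-0.078],"spin": 0.49},{"hand": -0.3,"dp": [-0.051,-0.73,-0.078],"spin": 0.49},{"hand": -0.3,"dp": [-0.051,-0.73,-0.078],"spin": 0.49},{"hand": -0.3,"dp": [-0.051,-0.73,-0.078],"spin": 0.49},{"hand": -0.3,"dp": [-0.051,-0.73,-0.078],"spin": 0.49},{"hand": -0.3,"dp": [-0.051,-0.73,-0.078],"spin": 0.49}]}}

```text
clock: 12.82
eef_pos: [0.5292, -0.2571, 0.1693]
tool_rot: [-0.394, -3.106, -0.074]
ft_force: [-0.5, -0.6, -0.3]
finger_gap: 0.0556
gripper_force: 0.0
```

```bash
python3 - <<'E'
from h import *
goto([.5285,-.259,.047],165.5)
E
```

```text
t 12.8 pos [ 0.5292 -0.2571  0.1693] phi 165.6 tilt [-0.003  0.048] q [-0.47  0.36 -0.18  1.06  0.04 -0.22] F [-0.5 -0.6 -0.3] gap 0.0556
dp [-0.0021 -0.0095  0.1525] spin 0.002
```

Emit:
{"name": "apply_moves", "arguments": {"commands": [{"hand": -0.3,"dp": [-0.001,-0.004,0.07],"spin": 0},{"hand": -0.3,"dp": [-0.002,-0.008,0.13],"spin": 0},{"hand": -0.3,"dp": [-0.002,-0.01,0.152],"spin": 0},{"hand": -0.3,"dp": [-0.002,-0.01,0.153],"spin": 0},{"hand": 1,"dp": [-0.002,-0.01,0.153],"spin": 0},{"hand": 1,"dp": [-0.002,-0.01,0.153],"spin": 0},{"hand": 1,"dp": [-0.002,-0.01,0.153],"spin": 0},{"hand": 1,"dp": [-0.002,-0.01,0.153],"spin": 0},{"hand": 1,"dp": [-0.002,-0.008,0.11],"spin": 0},{"hand": 1,"dp": [-0.002,-0.004,0.05],"spin": 0},{"hand": 1,"dp": [-0.002,0,0],"spin": 0},{"hand": 1,"dp": [-0.002,0,0],"spin": 0}]}}

```text
clock: 14.32
eef_pos: [0.5334, -0.2601, 0.1738]
tool_rot: [-0.397, -3.114, -0.069]
ft_force: [-0.2, -0.1, -1.1]
finger_gap: 0.0193
gripper_force: 59.2
```

```bash
python3 - <<'E'
from h import *
goto([.487,.216,.17],180)
E
```

```text
t 14.3 pos [ 0.5334 -0.2601  0.1738] phi 165.5 tilt [0.004 0.044] q [-0.47  0.36 -0.17  1.06  0.04 -0.22] F [-0.2 -0.1 -1.1] gap 0.0193
dp [0.2055 0.5607 0.0306] spin -0.484
```

Emit:
{"name": "apply_moves", "arguments": {"commands": [{"hand": 1,"dp": [0.2055,0.56,0.03],"spin": -0.484},{"hand": 1,"dp": [0.2055,0.56,0.03],"spin": -0.484},{"hand": 1,"dp": [0.2055,0.56,0.03],"spin": -0.484},{"hand": 1,"dp": [0.2055,0.56,0.03],"spin": -0.484},{"hand": 1,"dp": [0.2055,0.56,0.03],"spin": -0.484},{"hand": 1,"dp": [0.2055,0.56,0.03],"spin": -0.484},{"hand": 1,"dp": [0.2055,0.56,0.03],"spin": -0.484},{"hand": 1,"dp": [0.2055,0.56,0.03],"spin": -0.484},{"hand": 1,"dp": [0.2055,0.56,0.03],"spin": -0.484},{"hand": 1,"dp": [0.2055,0.56,0.03],"spin": -0.484},{"hand": 1,"dp": [0.2055,0.56,0.03],"spin": -0.484},{"hand": 1,"dp": [0.206,0.557,0.1],"spin": -0.484},{"hand": 1,"dp": [0.207,0.555,0.16],"spin": -0.484},{"hand": 1,"dp": [0.207,0.554,0.19],"spin": -0.484},{"hand": 1,"dp": [0.207,0.554,0.193],"spin": -0.484},{"hand": 0,"dp": [0.207,0.554,0.193],"spin": -0.484},{"hand": 0,"dp": [0.207,0.554,0.193],"spin": -0.484},{"hand": 0,"dp": [0.207,0.555,0.15],"spin": -0.484},{"hand": 0,"dp": [0.206,0.558,0.07],"spin": -0.484},{"hand": 0,"dp": [0.2055,0.56,0.03],"spin": -0.484}]}}

```text
clock: 16.82
eef_pos: [0.4859, 0.2162, 0.1713]
tool_rot: [0.004, 3.14, 0.077]
ft_force: [0.9, -0.3, -0.2]
finger_gap: 0.0424
gripper_force: 0.0
```

```bash
python3 - <<'E'
from h import *
goto([.522,-.344,.17],192)
im=camera("top")
for a in supports("top",roi=(314,198,396,270),im=im)[0]:print(np.round(a,1))
b=camera("wrist")
cv2.imwrite("pics/t2.png",b)
E
```

```text
t 16.8 pos [0.4859 0.2162 0.1713] phi 179.9 tilt [0.    0.049] q [ 0.39  0.22 -0.36  0.97  0.05  0.4 ] F [ 0.9 -0.3 -0.2] gap 0.0424
dp [-0.0469 -0.6993 -0.0329] spin -0.405
[ 406.5 -245.5  102.7   39.1   -5.8]
[ 405.8 -152.5  103.2   38.1   -0.8]
[ 523.5 -344.8  102.    41.3   12. ]
```

View pics/t2.png

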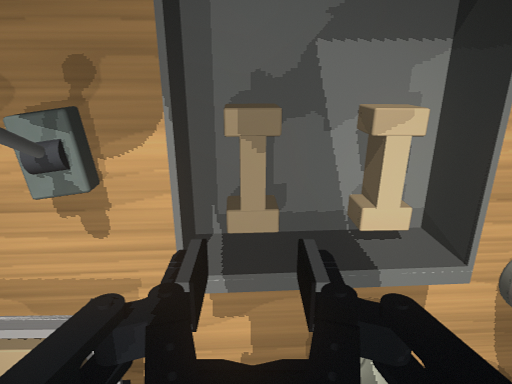

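Two supports lie flat in the tote, at (253,170) and (390,165). Next is the third.

Emit:
{"name": "apply_moves", "arguments": {"commands": [{"hand": -0.3,"dp": [-0.047,-0.7,-0.033],"spin": -0.405},{"hand": -0.3,"dp": [-0.047,-0.7,-0.033],"spin": -0.405},{"hand": -0.3,"dp": [-0.047,-0.7,-0.033],"spin": -0.405},{"hand": -0.3,"dp": [-0.047,-0.7,-0.033],"spin": -0.405},{"hand": -0.3,"dp": [-0.047,-0.7,-0.033],"spin": -0.405},{"hand": -0.3,"dp": [-0.047,-0.7,-0.033],"spin": -0.405},{"hand": -0.3,"dp": [-0.047,-0.7,-0.033],"spin": -0.405},{"hand": -0.3,"dp": [-0.047,-0.7,-0.033],"spin": -0.405},{"hand": -0.3,"dp": [-0.047,-0.7,-0.033],"spin": -0.405},{"hand": -0.3,"dp": [-0.047,-0.7,-0.033],"spin": -0.405},{"hand": -0.3,"dp": [-0.047,-0.7,-0.033],"spin": -0.405},{"hand": -0.3,"dp": [-0.047,-0.7,-0.033],"spin": -0.405},{"hand": -0.3,"dp": [-0.047,-0.7,-0.033],"spin": -0.405}]}}

```text
clock: 18.55
eef_pos: [0.5215, -0.3425, 0.1674]
tool_rot: [-0.334, 3.122, 0.076]
ft_force: [0.1, -0.1, 0.6]
finger_gap: 0.0553
gripper_force: 0.0
```

```bash
python3 - <<'E'
from h import *
goto([.522,-.344,.047],192)
E
```

```text
t 18.6 pos [ 0.5215 -0.3425  0.1674] phi 192.2 tilt [-0.004  0.048] q [-0.6   0.43 -0.09  1.09  0.04 -0.81] F [ 0.1 -0.1  0.6] gap 0.0553
dp [ 0.0007 -0.0091  0.1502] spin 0.006
```

Emit:
{"name": "apply_moves", "arguments": {"commands": [{"hand": -0.3,"dp": [0,-0.004,0.07],"spin": 0},{"hand": -0.3,"dp": [0,-0.008,0.13],"spin": 0},{"hand": -0.3,"dp": [0,-0.009,0.15],"spin": 0},{"hand": -0.3,"dp": [0,-0.009,0.15],"spin": 0},{"hand": 1,"dp": [0,-0.009,0.15],"spin": 0},{"hand": 1,"dp": [0,-0.009,0.15],"spin": 0},{"hand": 1,"dp": [0,-0.009,0.15],"spin": 0},{"hand": 1,"dp": [0,-0.009,0.15],"spin": 0},{"hand": 1,"dp": [0,-0.008,0.11],"spin": 0},{"hand": 1,"dp": [0,-0.004,0.05],"spin": 0},{"hand": 1,"dp": [0,0,0],"spin": 0},{"hand": 1,"dp": [0,0,0],"spin": 0}]}}

```text
clock: 20.05
eef_pos: [0.5238, -0.3455, 0.1723]
tool_rot: [-0.331, 3.116, 0.066]
ft_force: [-0.2, -0.1, -1.8]
finger_gap: 0.0193
gripper_force: 59.0
```

```bash
python3 - <<'E'
from h import *
goto([.372,.336,.17],180);print(rel([.372,.336,.039]).round(3))
E
```

```text
t 20.1 pos [ 0.5238 -0.3455  0.1723] phi 192.1 tilt [0.003 0.043] q [-0.6   0.42 -0.08  1.09  0.04 -0.81] F [-0.2 -0.1 -1.8] gap 0.0193
dp [0.0069 0.8719 0.0388] spin 0.404
[0.009 0.865 0.202]
```

Emit:
{"name": "apply_moves", "arguments": {"commands": [{"hand": 1,"dp": [0.007,0.872,0.039],"spin": 0.404},{"hand": 1,"dp": [0.007,0.872,0.039],"spin": 0.404},{"hand": 1,"dp": [0.007,0.872,0.039],"spin": 0.404},{"hand": 1,"dp": [0.007,0.872,0.039],"spin": 0.404},{"hand": 1,"dp": [0.007,0.872,0.039],"spin": 0.404},{"hand": 1,"dp": [0.007,0.872,0.039],"spin": 0.404},{"hand": 1,"dp": [0.007,0.872,0.039],"spin": 0.404},{"hand": 1,"dp": [0.007,0.872,0.039],"spin": 0.404},{"hand": 1,"dp": [0.007,0.872,0.039],"spin": 0.404},{"hand": 1,"dp": [0.007,0.872,0.039],"spin": 0.404},{"hand": 1,"dp": [0.007,0.872,0.039],"spin": 0.404},{"hand": 1,"dp": [0.007,0.872,0.039],"spin": 0.404},{"hand": 1,"dp": [0.007,0.872,0.039],"spin": 0.404},{"hand": 1,"dp": [0.007,0.872,0.039],"spin": 0.404},{"hand": 1,"dp": [0.007,0.872,0.039],"spin": 0.404}]}}

```text
clock: 21.92
eef_pos: [0.3699, 0.3363, 0.1691]
tool_rot: [-0.004, -3.137, -0.074]
ft_force: [-0.1, -0.1, -2.0]
finger_gap: 0.019
gripper_force: 59.6
```

```bash
python3 - <<'E'
from h import *
goto([.372,.336,.039],180)
E
```

```text
t 21.9 pos [0.3699 0.3363 0.1691] phi 179.9 tilt [-0.004  0.047] q [ 0.71  0.16 -0.45  0.94  0.04  0.72] F [-0.1 -0.1 -2. ] gap 0.019
dp [-0.0033 -0.0081  0.1624] spin -0.004
```

Emit:
{"name": "apply_moves", "arguments": {"commands": [{"hand": 1,"dp": [-0.003,-0.004,0.08],"spin": 0},{"hand": 1,"dp": [-0.003,-0.007,0.13],"spin": 0},{"hand": 1,"dp": [-0.003,-0.008,0.161],"spin": 0},{"hand": 1,"dp": [-0.003,-0.008,0.162],"spin": 0},{"hand": 0,"dp": [-0.003,-0.008,0.162],"spin": 0},{"hand": 0,"dp": [-0.003,-0.008,0.162],"spin": 0},{"hand": 0,"dp": [-0.003,-0.006,0.12],"spin": 0},{"hand": 0,"dp": [-0.002,-0.002,0.04],"spin": 0},{"hand": 0,"dp": [0,0,0],"spin": 0},{"hand": 0,"dp": [0,0,0],"spin": 0}]}}

```text
clock: 23.18
eef_pos: [0.3717, 0.3399, 0.1736]
tool_rot: [-0.0, 3.138, 0.084]
ft_force: [0.4, -0.1, -0.1]
finger_gap: 0.0426
gripper_force: 0.0
```

```bash
python3 - <<'E'
from h import *
goto([.406,-.245,.17],174.5)
im=camera("top")
for a in supports("top",roi=(314,198,396,270),im=im)[0]:print(np.round(a,1))
E
```

```text
t 23.2 pos [0.3717 0.3399 0.1736] phi 180.0 tilt [0.003 0.054] q [ 0.72  0.15 -0.44  0.94  0.04  0.72] F [ 0.4 -0.1 -0.1] gap 0.0426
dp [-0.0427 -0.7303 -0.0345] spin 0.184
[ 402.2 -223.2  111.    89.9   -1. ]
```

The top camera now sees both remaining supports as one blob, so one was probably knocked. I'll fly over and look.

Emit:
{"name": "apply_moves", "arguments": {"commands": [{"hand": -0.3,"dp": [-0.043,-0.7,-0.06],"spin": 0.18},{"hand": -0.3,"dp": [-0.043,-0.7,-0.06],"spin": 0.18},{"hand": -0.3,"dp": [-0.043,-0.7,-0.06],"spin": 0.18},{"hand": -0.3,"dp": [-0.043,-0.7,-0.06],"spin": 0.18},{"hand": -0.3,"dp": [-0.043,-0.7,-0.06],"spin": 0.18},{"hand": -0.3,"dp": [-0.043,-0.7,-0.06],"spin": 0.18},{"hand": -0.3,"dp": [-0.043,-0.7,-0.06],"spin": 0.18},{"hand": -0.3,"dp": [-0.043,-0.7,-0.06],"spin": 0.18},{"hand": -0.3,"dp": [-0.043,-0.7,-0.06],"spin": 0.18},{"hand": -0.3,"dp": [-0.043,-0.7,-0.06],"spin": 0.18},{"hand": -0.3,"dp": [-0.043,-0.7,-0.06],"spin": 0.18},{"hand": -0.3,"dp": [-0.043,-0.7,-0.06],"spin": 0.18},{"hand": -0.3,"dp": [-0.043,-0.7,-0.06],"spin": 0.18}]}}

```text
clock: 24.85
eef_pos: [0.404, -0.2226, 0.1902]
tool_rot: [-0.144, -3.131, -0.075]
ft_force: [-0.7, -0.2, -0.3]
finger_gap: 0.0555
gripper_force: 0.0
```

```bash
python3 - <<'E'
from h import *
goto([.406,-.245,.17],174.5)
s=sense();im=camera("wrist");t=camera("top")
for a in supports("wrist",pose=(s['eef_pos'],s['tool_rot']),im=im,amin=800)[0]:print(np.round(a,1))
print("tote")
for a in supports("top",z=.04,roi=(172,208,237,285),im=t)[0]:print(np.round(a,1))
cv2.imwrite("pics/w2.png",np.hstack([cv2.resize(im,(400,300),interpolation=2),cv2.resize(t[150:300,160:360],(400,300),interpolation=2)]))
E
```

```text
t 24.9 pos [ 0.404  -0.2226  0.1902] phi 174.7 tilt [-0.004  0.048] q [-0.53  0.11 -0.45  1.04  0.04 -0.44] F [-0.7 -0.2 -0.3] gap 0.0555
dp [-0.0053 -0.0288  0.0238] spin 0.008
[ 403.9 -244.9  102.    41.8   -5. ]
[ 396.5 -197.5  102.1   41.7   -1.2]
[444.9 -45.7 206.8 129.8  -1.4]
[ 312.5 -281.8  223.3   35.6  -84.6]
[ 274.5 -248.1  133.4    7.8   85.2]
tote
[ 3.702e+02  3.369e+02  9.770e+01  3.900e+01 -1.000e-01]
[4.821e+02 2.223e+02 9.870e+01 3.550e+01 1.000e-01]
[4.825e+02 3.357e+02 9.900e+01 4.270e+01 4.000e-01]
```

View pics/w2.png

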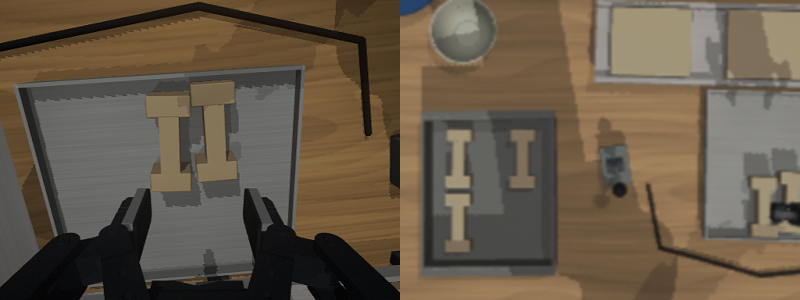

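The wrist half (left) shows that one support was knocked against its neighbour, with waists at (215,135) and (172,145). The right half shows three supports flat in the tote. I'll grasp the right-hand one with a narrower opening.

Emit:
{"name": "apply_moves", "arguments": {"commands": [{"hand": 0.25,"dp": [0.012,0.03,0.0],"spin": -0.13},{"hand": 0.25,"dp": [0.012,0.028,0.05],"spin": -0.13},{"hand": 0.25,"dp": [0.012,0.025,0.1],"spin": -0.13},{"hand": 0.25,"dp": [0.012,0.023,0.15],"spin": -0.13},{"hand": 0.25,"dp": [0.012,0.022,0.178],"spin": -0.13},{"hand": 0.25,"dp": [0.012,0.022,0.179],"spin": -0.13},{"hand": 1,"dp": [0.012,0.022,0.179],"spin": -0.13},{"hand": 1,"dp": [0.012,0.022,0.179],"spin": -0.13},{"hand": 1,"dp": [0.012,0.022,0.179],"spin": -0.13},{"hand": 1,"dp": [0.012,0.025,0.12],"spin": -0.13},{"hand": 1,"dp": [0.012,0.028,0.05],"spin": -0.13},{"hand": 1,"dp": [0.012,0.03,0.02],"spin": -0.13},{"hand": 1,"dp": [0.012,0.03,0.02],"spin": -0.13}]}}

```text
clock: 26.58
eef_pos: [0.3983, -0.1994, 0.1776]
tool_rot: [0.041, 3.14, 0.071]
ft_force: [0.4, -0.6, -1.6]
finger_gap: 0.019
gripper_force: 59.4
```

```bash
python3 - <<'E'
from h import *
goto([.372,.216,.17],180)
for a in supports("top",roi=(314,198,396,270))[0]:print(np.round(a,1))
E
```

```text
t 26.6 pos [ 0.3983 -0.1994  0.1776] phi 178.5 tilt [0.001 0.045] q [-0.49  0.09 -0.5   1.    0.04 -0.47] F [ 0.4 -0.6 -1.6] gap 0.019
dp [0.0464 0.5172 0.0328] spin -0.050
[ 429.6 -241.1   55.8   55.1   89.9]
```

Emit:
{"name": "apply_moves", "arguments": {"commands": [{"hand": 1,"dp": [-0.015,0.28,0.015],"spin": 0},{"hand": 1,"dp": [-0.015,0.28,0.015],"spin": 0},{"hand": 1,"dp": [-0.015,0.28,0.015],"spin": 0},{"hand": 1,"dp": [-0.015,0.28,0.015],"spin": -0.05},{"hand": 1,"dp": [0.046,0.517,0.033],"spin": -0.05},{"hand": 1,"dp": [0.046,0.517,0.033],"spin": -0.05},{"hand": 1,"dp": [0.046,0.517,0.033],"spin": -0.05},{"hand": 1,"dp": [0.046,0.517,0.033],"spin": -0.05},{"hand": 1,"dp": [0.046,0.517,0.033],"spin": -0.05},{"hand": 1,"dp": [0.046,0.517,0.033],"spin": -0.05},{"hand": 1,"dp": [0.046,0.517,0.033],"spin": -0.05}]}}

```text
clock: 28.0
eef_pos: [0.371, 0.2155, 0.1687]
tool_rot: [-0.004, -3.137, -0.074]
ft_force: [0.4, 0.1, -2.0]
finger_gap: 0.0193
gripper_force: 59.7
```

```bash
python3 - <<'E'
from h import *
goto([.372,.216,.039],180)
E
```

```text
t 28.0 pos [0.371  0.2155 0.1687] phi 179.8 tilt [-0.004  0.047] q [ 0.49  0.03 -0.59  0.93  0.04  0.5 ] F [ 0.4  0.1 -2. ] gap 0.0193
dp [-0.0019 -0.007   0.162 ] spin -0.005
```

Emit:
{"name": "apply_moves", "arguments": {"commands": [{"hand": 1,"dp": [-0.002,-0.004,0.08],"spin": 0},{"hand": 1,"dp": [-0.002,-0.006,0.13],"spin": 0},{"hand": 1,"dp": [-0.002,-0.007,0.161],"spin": 0},{"hand": 1,"dp": [-0.002,-0.007,0.162],"spin": 0},{"hand": 0,"dp": [-0.002,-0.007,0.162],"spin": 0},{"hand": 0,"dp": [-0.002,-0.007,0.162],"spin": 0},{"hand": 0,"dp": [-0.002,-0.006,0.12],"spin": 0},{"hand": 0,"dp": [-0.002,-0.002,0.04],"spin": 0},{"hand": 0,"dp": [0,0,0],"spin": 0},{"hand": 0,"dp": [0,0,0],"spin": 0}]}}

```text
clock: 29.25
eef_pos: [0.3734, 0.2172, 0.1722]
tool_rot: [0.003, 3.138, 0.08]
ft_force: [0.7, -0.8, -0.3]
finger_gap: 0.0424
gripper_force: 0.0
```

```bash
python3 - <<'E'
from h import *
goto([.405,-.245,.17],174.5);print(rel([.405,-.245,.047]).round(3))
for a in supports("top",roi=(314,198,396,270))[0]:print(np.round(a,1))
E
```

```text
t 29.2 pos [0.3734 0.2172 0.1722] phi 179.9 tilt [0.003 0.051] q [ 0.5   0.03 -0.58  0.93  0.04  0.5 ] F [ 0.7 -0.8 -0.3] gap 0.0424
dp [-0.0407 -0.5771 -0.0266] spin 0.180
[-0.04  -0.585  0.127]
[ 406.4 -247.3  102.5   41.6   -5.3]
```

Emit:
{"name": "apply_moves", "arguments": {"commands": [{"hand": -0.3,"dp": [-0.05,-0.2,-0.03],"spin": 0},{"hand": -0.3,"dp": [-0.05,-0.2,-0.03],"spin": 0},{"hand": -0.3,"dp": [-0.05,-0.25,-0.03],"spin": 0.1},{"hand": -0.3,"dp": [-0.05,-0.578,-0.03],"spin": 0.18},{"hand": -0.3,"dp": [-0.05,-0.578,-0.03],"spin": 0.18},{"hand": -0.3,"dp": [-0.05,-0.578,-0.03],"spin": 0.18},{"hand": -0.3,"dp": [-0.041,-0.578,-0.027],"spin": 0.18},{"hand": -0.3,"dp": [-0.041,-0.578,-0.027],"spin": 0.18},{"hand": -0.3,"dp": [-0.041,-0.578,-0.027],"spin": 0.18},{"hand": -0.3,"dp": [-0.041,-0.578,-0.027],"spin": 0.18},{"hand": -0.3,"dp": [-0.041,-0.578,-0.027],"spin": 0.18},{"hand": -0.3,"dp": [-0.041,-0.578,-0.027],"spin": 0.18}]}}

```text
clock: 30.8
eef_pos: [0.4036, -0.2452, 0.1684]
tool_rot: [-0.145, -3.131, -0.075]
ft_force: [0.6, -0.4, -0.2]
finger_gap: 0.0556
gripper_force: 0.0
```

```bash
python3 - <<'E'
from h import *
goto([.405,-.246,.047],174.5)
E
```

```text
t 30.8 pos [ 0.4036 -0.2452  0.1684] phi 174.7 tilt [-0.004  0.048] q [-0.57  0.15 -0.45  0.99  0.04 -0.48] F [ 0.6 -0.4 -0.2] gap 0.0556
dp [-0.0031 -0.0081  0.1515] spin 0.007
```

Emit:
{"name": "apply_moves", "arguments": {"commands": [{"hand": -0.3,"dp": [-0.002,-0.004,0.07],"spin": 0},{"hand": -0.3,"dp": [-0.003,-0.007,0.13],"spin": 0},{"hand": -0.3,"dp": [-0.003,-0.008,0.15],"spin": 0},{"hand": -0.3,"dp": [-0.003,-0.008,0.151],"spin": 0},{"hand": 1,"dp": [-0.003,-0.008,0.151],"spin": 0},{"hand": 1,"dp": [-0.003,-0.008,0.151],"spin": 0},{"hand": 1,"dp": [-0.003,-0.008,0.151],"spin": 0},{"hand": 1,"dp": [-0.003,-0.008,0.151],"spin": 0},{"hand": 1,"dp": [-0.003,-0.006,0.11],"spin": 0},{"hand": 1,"dp": [-0.003,-0.004,0.05],"spin": 0},{"hand": 1,"dp": [-0.003,0,0],"spin": 0},{"hand": 1,"dp": [-0.003,0,0],"spin": 0}]}}

```text
clock: 32.3
eef_pos: [0.4081, -0.2478, 0.1722]
tool_rot: [0.148, 3.137, 0.069]
ft_force: [0.3, -0.1, -2.4]
finger_gap: 0.0191
gripper_force: 59.4
```

```bash
python3 - <<'E'
from h import *
goto([.430,.277,.17],180)
t=camera("top")
print("tote")
for a in supports("top",z=.04,roi=(172,208,237,285),im=t)[0]:print(np.round(a,1))
E
```

```text
t 32.3 pos [ 0.4081 -0.2478  0.1722] phi 174.6 tilt [0.003 0.044] q [-0.57  0.15 -0.44  0.99  0.04 -0.48] F [ 0.3 -0.1 -2.4] gap 0.0191
dp [0.0344 0.6549 0.0314] spin -0.180
tote
[ 3.702e+02  3.369e+02  9.770e+01  3.900e+01 -1.000e-01]
[3.770e+02 2.221e+02 9.770e+01 3.530e+01 1.000e-01]
[4.821e+02 2.223e+02 9.870e+01 3.550e+01 1.000e-01]
[4.826e+02 3.357e+02 9.880e+01 4.270e+01 4.000e-01]
```

Emit:
{"name": "apply_moves", "arguments": {"commands": [{"hand": 1,"dp": [-0.034,0.661,0.031],"spin": -0.18},{"hand": 1,"dp": [-0.034,0.661,0.031],"spin": -0.18},{"hand": 1,"dp": [-0.034,0.661,0.031],"spin": -0.18},{"hand": 1,"dp": [-0.034,0.661,0.031],"spin": -0.18},{"hand": 1,"dp": [-0.034,0.661,0.031],"spin": -0.18},{"hand": 1,"dp": [-0.034,0.661,0.031],"spin": -0.18},{"hand": 1,"dp": [-0.034,0.661,0.031],"spin": -0.18},{"hand": 1,"dp": [-0.034,0.661,0.031],"spin": -0.18},{"hand": 1,"dp": [-0.034,0.661,0.031],"spin": -0.18},{"hand": 1,"dp": [-0.034,0.661,0.031],"spin": -0.18},{"hand": 1,"dp": [-0.034,0.661,0.031],"spin": -0.18},{"hand": 1,"dp": [-0.034,0.661,0.031],"spin": -0.18}]}}

```text
clock: 33.85
eef_pos: [0.4822, 0.2768, 0.1677]
tool_rot: [-0.002, -3.136, -0.074]
ft_force: [0.4, -0.9, -2.2]
finger_gap: 0.0191
gripper_force: 59.7
```

```bash
python3 - <<'E'
from h import *
goto([.485,.2785,.039],180)
E
```

```text
t 33.9 pos [0.4822 0.2768 0.1677] phi 179.9 tilt [-0.005  0.047] q [ 0.5   0.27 -0.31  0.97  0.04  0.5 ] F [ 0.4 -0.9 -2.2] gap 0.0191
dp [-0.0042 -0.0055  0.1608] spin -0.003
```

Emit:
{"name": "apply_moves", "arguments": {"commands": [{"hand": 1,"dp": [-0.004,-0.003,0.08],"spin": 0},{"hand": 1,"dp": [-0.004,-0.005,0.13],"spin": 0},{"hand": 1,"dp": [-0.004,-0.005,0.16],"spin": 0},{"hand": 1,"dp": [-0.004,-0.005,0.161],"spin": 0},{"hand": 0.15,"dp": [-0.004,-0.005,0.161],"spin": 0},{"hand": 0.15,"dp": [-0.004,-0.005,0.161],"spin": 0},{"hand": 0.15,"dp": [-0.004,-0.004,0.12],"spin": 0},{"hand": 0.15,"dp": [-0.002,-0.002,0.04],"spin": 0},{"hand": 0.15,"dp": [0,0,0],"spin": 0},{"hand": 0.15,"dp": [0,0,0],"spin": 0}]}}

```text
clock: 35.1
eef_pos: [0.4853, 0.2796, 0.1732]
tool_rot: [-0.0, 3.136, 0.082]
ft_force: [0.0, -0.4, -1.2]
finger_gap: 0.0362
gripper_force: 0.0
```

```bash
python3 - <<'E'
from h import *
goto([.684,.105,.17],180);print(rel([.684,.105,.073]).round(3))
im=camera("top")
cv2.imwrite("pics/t3.png",cv2.resize(im[140:290,165:400],(752,480),interpolation=cv2.INTER_CUBIC))
E
```

```text
t 35.1 pos [0.4853 0.2796 0.1732] phi 180.0 tilt [0.004 0.052] q [ 0.5   0.26 -0.31  0.98  0.04  0.5 ] F [ 0.  -0.4 -1.2] gap 0.0362
dp [-0.2483 -0.2183 -0.0063] spin 0.000
[-0.248 -0.225  0.115]
```

View pics/t3.png

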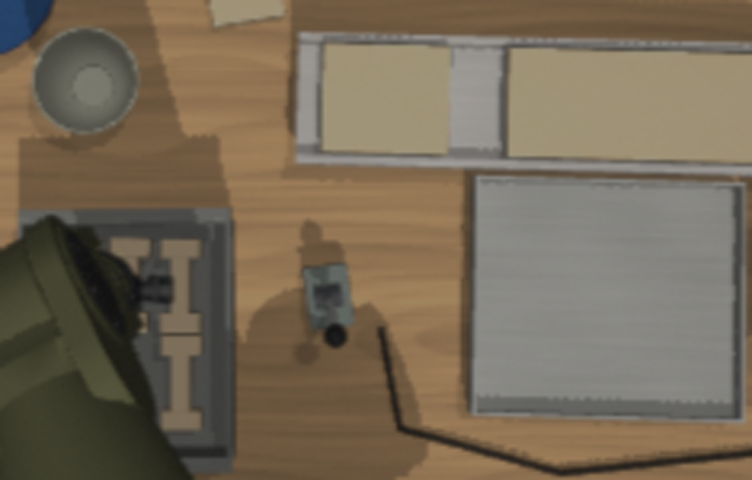

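The tray is empty and the lever's ball is at (335,335), at stop. The slab still shows its gap, columns 450 to 505. Going behind the slab.

Emit:
{"name": "apply_moves", "arguments": {"commands": [{"hand": 1,"dp": [-0.248,-0.218,-0.006],"spin": 0},{"hand": 1,"dp": [-0.248,-0.218,-0.006],"spin": 0},{"hand": 1,"dp": [-0.248,-0.218,-0.006],"spin": 0},{"hand": 1,"dp": [-0.248,-0.218,-0.006],"spin": 0},{"hand": 1,"dp": [-0.248,-0.218,-0.006],"spin": 0},{"hand": 1,"dp": [-0.248,-0.218,-0.006],"spin": 0},{"hand": 1,"dp": [-0.248,-0.222,0.06],"spin": 0},{"hand": 1,"dp": [-0.248,-0.225,0.115],"spin": 0},{"hand": 1,"dp": [-0.248,-0.225,0.119],"spin": 0},{"hand": 1,"dp": [-0.248,-0.225,0.119],"spin": 0}]}}

```text
clock: 36.4
eef_pos: [0.6805, 0.1041, 0.0652]
tool_rot: [0.002, -3.138, -0.075]
ft_force: [-0.6, -0.4, 0.6]
finger_gap: -0.0001
gripper_force: 0.0
```

```bash
python3 - <<'E'
from h import *
goto([.684,.025,.069],180)
E
```

```text
t 36.4 pos [0.6805 0.1041 0.0652] phi 180.1 tilt [-0.003  0.048] q [ 0.13  0.59 -0.06  0.91  0.05  0.13] F [-0.6 -0.4  0.6] gap -0.0001
dp [-0.0042 -0.0986 -0.0095] spin 0.003
```

Emit:
{"name": "apply_moves", "arguments": {"commands": [{"hand": 1,"dp": [-0.004,-0.015,-0.004],"spin": 0},{"hand": 1,"dp": [-0.004,-0.025,-0.004],"spin": 0},{"hand": 1,"dp": [-0.004,-0.035,-0.005],"spin": 0},{"hand": 1,"dp": [-0.004,-0.045,-0.005],"spin": 0},{"hand": 1,"dp": [-0.004,-0.055,-0.006],"spin": 0},{"hand": 1,"dp": [-0.004,-0.065,-0.006],"spin": 0},{"hand": 1,"dp": [-0.004,-0.075,-0.007],"spin": 0},{"hand": 1,"dp": [-0.004,-0.083,-0.007],"spin": 0},{"hand": 1,"dp": [-0.004,-0.091,-0.007],"spin": 0},{"hand": 1,"dp": [-0.004,-0.097,-0.008],"spin": 0},{"hand": 1,"dp": [-0.004,-0.097,-0.008],"spin": 0}]}}

```text
clock: 37.78
eef_pos: [0.6848, 0.0265, 0.0682]
tool_rot: [0.001, -3.139, -0.082]
ft_force: [-0.2, 6.8, 4.4]
finger_gap: -0.0001
gripper_force: 3.4
```

```bash
python3 - <<'E'
from h import *
st()
im=camera("side");t=camera("top")
cv2.imwrite("pics/d1.png",np.hstack([cv2.resize(im[85:205,205:325],(400,400),interpolation=2),cv2.resize(t[140:210,250:320],(400,400),interpolation=2)]))
E
```

```text
t 37.8 pos [0.6848 0.0265 0.0682] phi 180.0 tilt [-0.001  0.052] q [ 0.02  0.59 -0.07  0.92  0.05  0.01] F [-0.2  6.8  4.4] gap -0.0001
```

View pics/d1.png

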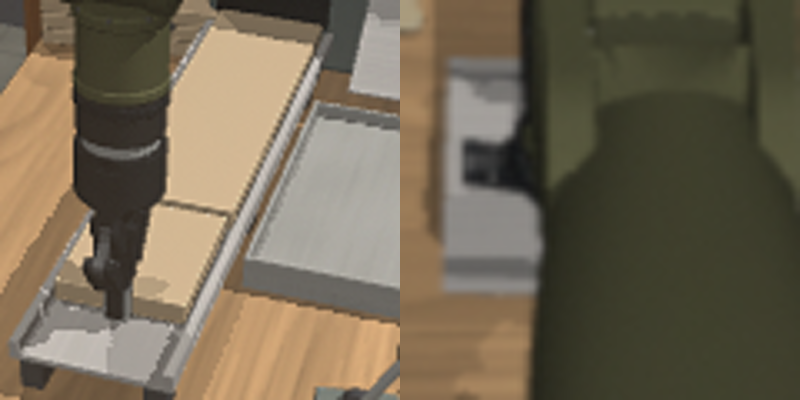

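The slab has moved along and a thin dark gap is left at (200,207). I'll push on in small steps.

Emit:
{"name": "apply_moves", "arguments": {"commands": [{"hand": 1,"dp": [0,-0.003,0],"spin": 0},{"hand": 1,"dp": [0,-0.006,0],"spin": 0},{"hand": 1,"dp": [0,-0.009,0],"spin": 0}]}}

```text
clock: 38.25
eef_pos: [0.685, 0.0208, 0.0682]
tool_rot: [0.002, -3.139, -0.086]
ft_force: [-1.3, 10.8, 6.0]
finger_gap: -0.0
gripper_force: 5.6
```

Emit:
{"name": "apply_moves", "arguments": {"commands": [{"hand": 1,"dp": [0,-0.002,0],"spin": 0},{"hand": 1,"dp": [0,-0.004,0],"spin": 0}]}}

```text
clock: 38.5
eef_pos: [0.6851, 0.0178, 0.0682]
tool_rot: [0.002, -3.14, -0.086]
ft_force: [-2.2, 10.6, 6.0]
finger_gap: 0.0
gripper_force: 5.8
```

Emit:
{"name": "apply_moves", "arguments": {"commands": [{"hand": 1,"dp": [0,-0.002,0],"spin": 0},{"hand": 1,"dp": [0,-0.004,0],"spin": 0}]}}

```text
clock: 38.75
eef_pos: [0.6851, 0.0165, 0.0682]
tool_rot: [0.004, -3.14, -0.093]
ft_force: [0.0, 19.1, 6.1]
finger_gap: 0.0001
gripper_force: 9.8
```

```bash
python3 - <<'E'
from h import *
st()
im=camera("side")
cv2.imwrite("pics/d2.png",cv2.resize(im[125:185,215:285],(700,600),interpolation=2))
E
```

```text
t 38.8 pos [0.6851 0.0165 0.0682] phi 180.1 tilt [-0.001  0.059] q [-0.    0.59 -0.07  0.92  0.06 -0.01] F [ 0.  19.1  6.1] gap 0.0001
```

View pics/d2.png

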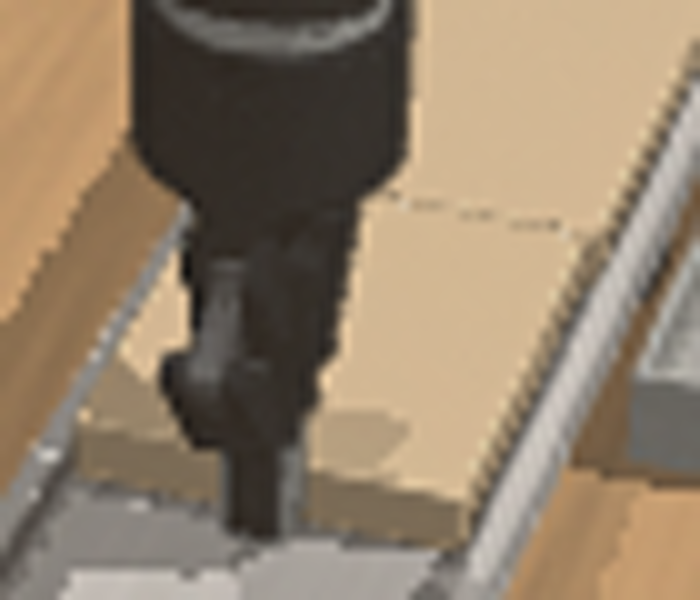

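The seam is now a broken hairline at (490,215) and the force has jumped to 19 N, so the slabs meet. One last nudge, then back off and rise.

Emit:
{"name": "apply_moves", "arguments": {"commands": [{"hand": 1,"dp": [0,-0.002,0],"spin": 0},{"hand": 1,"dp": [0,-0.002,0],"spin": 0},{"hand": 1,"dp": [0,0.015,0],"spin": 0},{"hand": 1,"dp": [0,0.03,0],"spin": 0},{"hand": 1,"dp": [0,0.03,-0.07],"spin": 0},{"hand": 1,"dp": [0,0.03,-0.14],"spin": 0},{"hand": 1,"dp": [0,0.03,-0.14],"spin": 0}]}}

```text
clock: 39.67
eef_pos: [0.6877, 0.0297, 0.1849]
tool_rot: [0.001, 3.135, 0.074]
ft_force: [-0.1, 0.1, -0.9]
finger_gap: -0.0001
gripper_force: 0.0
```

```bash
python3 - <<'E'
from h import *
goto([.385,.05,.20],180)
im=camera("side");t=camera("top")
cv2.imwrite("pics/e1.png",np.hstack([cv2.resize(im[85:355,180:390],(350,450),interpolation=2),cv2.resize(t[140:300,165:325],(450,450),interpolation=2)]))
for a in supports("top",z=.04,roi=(172,208,237,285),im=t)[0]:print(np.round(a,1))
E
```

```text
t 39.7 pos [0.6877 0.0297 0.1849] phi 180.0 tilt [0.006 0.047] q [0.02 0.51 0.08 1.14 0.05 0.02] F [-0.1  0.1 -0.9] gap -0.0001
dp [ 0.3782  0.0261 -0.0199] spin -0.001
[370.2 336.6  98.   38.9   0.4]
[4.826e+02 3.357e+02 9.880e+01 4.270e+01 4.000e-01]
[4.840e+02 2.825e+02 1.024e+02 3.550e+01 2.000e-01]
```

View pics/e1.png

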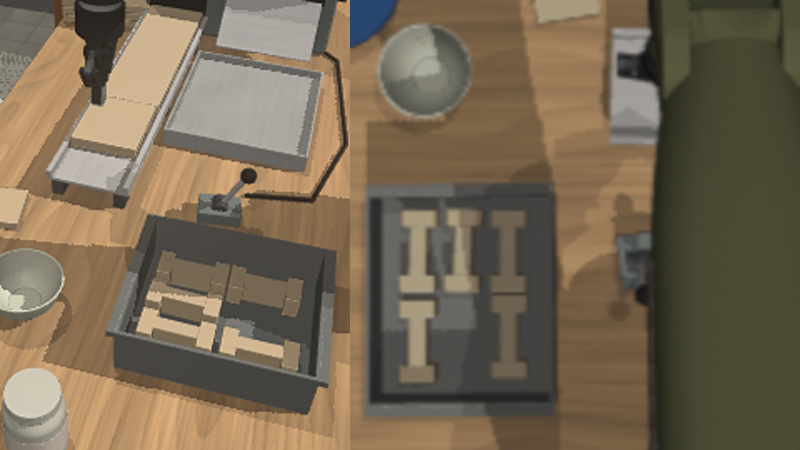

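All five supports lie flat in the tote and the slabs are flush. The lever's ball at (248,175) is at stop. Now round to its -x side, to push it back.

Emit:
{"name": "apply_moves", "arguments": {"commands": [{"hand": 1,"dp": [0.366,0.033,-0.02],"spin": 0},{"hand": 1,"dp": [0.366,0.033,-0.02],"spin": 0},{"hand": 1,"dp": [0.366,0.033,-0.02],"spin": 0},{"hand": 1,"dp": [0.366,0.033,-0.02],"spin": 0},{"hand": 1,"dp": [0.366,0.033,-0.02],"spin": 0},{"hand": 1,"dp": [0.366,0.033,-0.02],"spin": 0},{"hand": 1,"dp": [0.366,0.033,-0.02],"spin": 0},{"hand": 1,"dp": [0.366,0.033,-0.02],"spin": 0}]}}

```text
clock: 40.78
eef_pos: [0.3925, 0.0557, 0.1968]
tool_rot: [-0.001, -3.137, -0.075]
ft_force: [-0.2, -0.1, -0.5]
finger_gap: 0.0002
gripper_force: 0.0
```

```bash
python3 - <<'E'
from h import *
goto([.395,.055,.091],180);print(rel([.481,.058,.091]).round(3))
E
```

```text
t 40.8 pos [0.3925 0.0557 0.1968] phi 180.0 tilt [-0.004  0.048] q [ 0.1  -0.04 -0.59  1.02  0.05  0.1 ] F [-0.2 -0.1 -0.5] gap 0.0002
dp [-0.0037 -0.0072  0.1321] spin -0.001
[-0.111 -0.003  0.132]
```

Emit:
{"name": "apply_moves", "arguments": {"commands": [{"hand": 1,"dp": [0,-0.004,0.07],"spin": 0},{"hand": 1,"dp": [-0.002,-0.007,0.132],"spin": 0},{"hand": 1,"dp": [-0.003,-0.007,0.132],"spin": 0},{"hand": 1,"dp": [-0.03,-0.006,0.132],"spin": 0},{"hand": 1,"dp": [-0.055,-0.005,0.132],"spin": 0},{"hand": 1,"dp": [-0.075,-0.004,0.132],"spin": 0},{"hand": 1,"dp": [-0.095,-0.003,0.132],"spin": 0},{"hand": 1,"dp": [-0.108,-0.003,0.132],"spin": 0},{"hand": 1,"dp": [-0.112,-0.003,0.132],"spin": 0},{"hand": 1,"dp": [-0.112,-0.003,0.132],"spin": 0}]}}

```text
clock: 42.02
eef_pos: [0.4801, 0.0584, 0.0912]
tool_rot: [-0.0, -3.136, -0.075]
ft_force: [-2.5, 0.6, 2.4]
finger_gap: 0.0001
gripper_force: 1.6
```

Emit:
{"name": "apply_moves", "arguments": {"commands": [{"hand": 1,"dp": [-0.005,0,0],"spin": 0},{"hand": 1,"dp": [-0.01,0,0],"spin": 0},{"hand": 1,"dp": [-0.01,0,0],"spin": 0}]}}

```text
clock: 42.4
eef_pos: [0.4815, 0.0584, 0.0904]
tool_rot: [0.0, -3.125, -0.075]
ft_force: [-21.2, 0.2, 19.4]
finger_gap: 0.0
gripper_force: 13.8
```

At the run end stop (21 N). I'll retreat and rise clear.

Emit:
{"name": "apply_moves", "arguments": {"commands": [{"hand": 1,"dp": [0.01,0,0],"spin": 0},{"hand": 1,"dp": [0.04,0,0],"spin": 0},{"hand": 1,"dp": [0.06,0,-0.05],"spin": 0},{"hand": 1,"dp": [0.06,0,-0.13],"spin": 0},{"hand": 1,"dp": [0.06,-0.1,-0.15],"spin": 0},{"hand": 1,"dp": [0.06,-0.1,-0.15],"spin": 0},{"hand": 1,"dp": [0.06,-0.1,-0.15],"spin": 0}]}}

```text
clock: 43.28
eef_pos: [0.4419, -0.0284, 0.2082]
tool_rot: [-0.004, -3.14, -0.074]
ft_force: [0.6, -0.1, -0.1]
finger_gap: 0.0
gripper_force: 0.0
```

```bash
python3 - <<'E'
from h import *
st()
im=camera("side");t=camera("top")
cv2.imwrite("pics/f1.png",np.hstack([cv2.resize(im[85:355,180:390],(350,450),interpolation=2),cv2.resize(t[140:300,165:325],(450,450),interpolation=2)]))
E
```

```text
t 43.3 pos [ 0.4419 -0.0284  0.2082] phi 179.8 tilt [-0.001  0.047] q [-0.1   0.05 -0.48  1.05  0.05 -0.09] F [ 0.6 -0.1 -0.1] gap 0.0
```

View pics/f1.png

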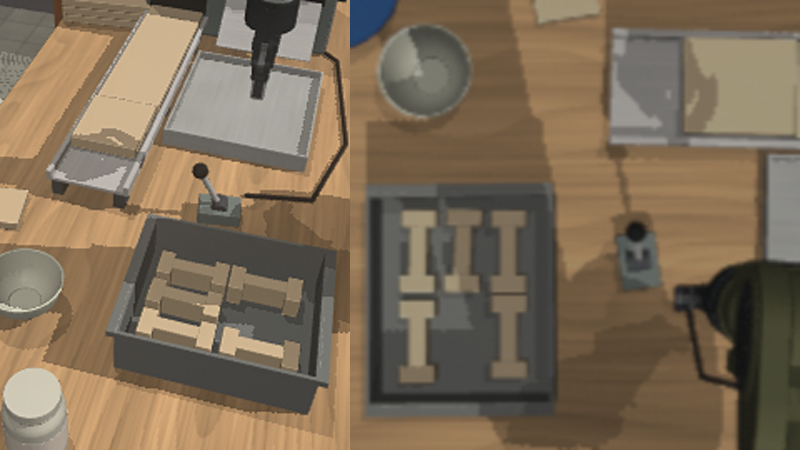

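The lever is back at run, with its ball at (200,172) as at the start. The slabs are flush, five supports lie in the tote and the robot is clear.

```bash
python3 -c "
from bench import *
print(finish_job())"
```

```text
the job is handed in; nothing more can be done
None
```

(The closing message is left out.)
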